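# Spring the market till's drawer with its key

### The arm

A 6-joint arm with a two-finger parallel gripper is mounted at the origin on the work surface. World frame = base frame: x ahead of the robot, y to its left, z up, the work surface at z = 0. Lengths are in mm, angles in rad, forces in N, time in s.
With the tool pointing down it reaches from about 300 to 850 mm from the base axis. Payload 4.2 kg.
Tool frame: the origin (TCP) lies on the centre line of the jaws, within the pads' length; the fingertips stand 11 mm ahead of it and the grasp point (between the pads) lies 8 mm behind it; z points along the fingers, y is the direction in which the jaws open and shut (so a half turn about z gives the same grasp; the last joint's range is limited). The gripper opens to 91 mm and grips with 3 to 60 N. Pads are 32 mm wide; open, the fingers measure 118 mm over their backs; the gripper's body (76 mm by 178 mm) begins 60 mm behind the grasp point.
Start: joints at [1.273, 0.32, 1.565, -0, 1.257, -0.02], TCP at [157.69, 552.97, 224.976] pointing down, gripper open.
Joint ranges: [-3.11, 3.11], [-0.84, 2.01], [0.21, 2.61], [-1.34, 4.49], [0.05, 2.63], [-2.56, 2.56]. Speed limits (rad/s): [2.57, 2.57, 3.14, 3.14, 3.14, 3.14].

### API

Orientations are given as [roll, pitch, yaw] about the fixed x, y, z axes, in that order (R = Rz(yaw) Ry(pitch) Rx(roll)).
In Python, from bench import bot gives the robot as it stands. The module is installed in compiled form; this text tells all that it offers.
- The arm moves only by the tool play_rows, never from a script. Its argument "deltas" is a list of rows, each a list of 3 entries, a list of its own where there are three numbers: the shift along the tool's x, y, z in units of 30 mm (1.0 is 30 mm), then the turn, a rotation vector about the tool's x, y, z in units of 6 degrees (1.0 is 6 degrees), then the opening, from 0 (shut) to 1 (fully open). In form: [[[tx, ty, tz], [rx, ry, rz], fingers], ...]. A call has exactly 8 rows; each row shifts and turns the commanded pose from where the row before left it, along the tool's axes as they then stand; what a row does not reach is not made up. A row lasts 1/12 s, in which the tool goes at most 41.7 mm and 7.16 degrees, less where a joint would pass 70% of its speed; a pose out of reach is approached as far as the arm can. A call is refused whole if a number of a shift passes 1 or a number of a turn 1, either way. A call with a gripper value outside its range is refused whole. The fingers move at their own pace and stop on an object; "grip_force" is the grip in N (left out, the last holds). Time passes only in rows, so rows that do not move let the fingers close, or fill a call up. It gives the time, the measured TCP pose, the force and the opening at its end, in the units of the state.
- bot.read_state(): the state, without advancing time (a new reading comes with each control period).
- bot.camera(name): name is "scene" or "top" or "wrist"; returns a dict with "frame" (420x560x3 uint8, red, green, blue), "fx", "fy", "cx", "cy" (pixels), "R" (3x3) and "t" (3): a world point X has camera coordinates R X + t. Camera axes: x right, y down, z forward; pixel columns grow to the right and rows downward; lengths in mm; the calibration is good to about 2 mm. The wrist camera is an equidistant fisheye: a pixel r from the principal point sees the ray r / f radians off the axis. A picture is of the moment at which its call begins. There is no depth.
- bot.sign_off(): hands the job in, once; it reports no verdict.
The state is a dict: "t": time; "joint_pos": joint angles; "joint_velocities": joint speeds; "effort": joint torques, N m; "position": TCP position; "ee_rot": TCP orientation; "force": force on the tool from outside, world axes, zero at the start; "ft_torque": the same for the moment, N m; "finger_gap": finger opening in mm.
Only numpy, scipy, OpenCV 4.12 (cv2) and the standard library are available. Lean on these libraries where they do the work, as an engineer would, in place of code of your own. Each camera call takes 0.05 s, during which the arm holds its last target.

### The job

Take the red key from the wooden key stand and push it fully into the lock on the till's sloping console, then turn it clockwise to its stop so that the cash drawer comes ajar. With the key still in, turn it back home, draw it out, and return it to its slot in the stand, standing upright and fully down, and let go. Leave the drawer ajar, and leave the blue key and the goods on the stall where they are.

Things in the scene. Friction and masses are not known exactly. Their poses are not given: they have to be found in the camera images.
- red_key: Red key standing in either slot of the stand, 78 mm long, 50 g. Origin: centre of the underside of its shoulder disc (28 mm across, 4 mm thick); z from blade to bow (up), x along its width, y its thickness. Steel blade 18 (x) x 5 (y), reaching 28 mm below the origin, last 7 mm tapered to 12 x 2.6. Red bow 34 (x) x 10 (y), from 18 to 50 mm above it: grip across y. Half turn about z: the same.
- blue_key: The other key: same shape, sizes and frame as the red key but a blue bow. It stands in the other slot; leave it.
- key_stand: Fixed dark wooden block 130 (x) x 50 (y) x 40 (z) mm; origin at the centre of its underside. Two slots at x = +35 and -35 mm, each 20.8 (x) x 7.8 (y) mm, through to the table, mouths widened 3 mm all round by a chamfer. A key stands blade down, shoulder on the block's top (key origin at z = 40 mm), its x along the block's x.
- keyhole_mouth (a point): Centre of the outer face of the brass lock barrel (32 mm square, in a steel ring). z points out, 35 degrees from vertical, towards the till's front; at home x points up the slope; it turns with the barrel. Slot 19.6 (x) x 6.4 (y) x 32 mm deep, mouth chamfered 2.5 mm. The key goes in along -z, its width along x, until its shoulder meets the face (key origin here). Play in the slot: 0.1 rad.
- keyhole (a joint): Barrel angle, rad: 0 = home (stop), 1.05 = far stop, growing clockwise as seen from outside the console, looking at the lock. Light friction (about 0.1 N m at most with the drawer's load), no spring: it stays where it is left.
- drawer (a joint): How far the cash drawer is out, m: 0 shut, at most 0.05. A cam on the barrel pushes it out to about 0.03 as the key reaches the far stop; friction (1 N) then keeps it there when the key is turned back.
- red_key_bow (a point): Middle of the red bow, 36 mm above the key origin along its z: the place to grip.
- drawer_front (a point): Centre of the black front of the cash drawer, 268 mm wide and 76 mm high, under the console; no handle. It slides towards the till's front (-x).
- till: Grey till, 240 (x) x 280 (y) x 221 (z) mm, fixed; origin at the centre of its underside, front towards its -x. The console slopes from 95 mm high at the front up to 221 mm at 180 mm behind the front. Lock centre at x = -32, y = -70, z = 160 mm.
- pesto_jar: Dark green jar with a brass lid, 68 mm across, 85 mm high, origin under its centre; leave it.
- sauce_jar: Red-brown jar with a brass lid, 68 mm across, 85 mm high, origin under its centre; leave it.
- oil_bottle: Dark bottle, 60 mm across, 200 mm high, origin under its centre; leave it.
- small_jar: Small jar, 40 mm across, 50 mm high, on the till's flat top, origin under its centre; leave it.
- gift_carton: Tall plain carton 70 x 70 x 200 mm, origin under its centre; leave it.
Not all that is in view belongs to the job. Of the things that look like the key_stand, take the one that is farthest to the robot's right at the start. Several things have the shape of the red_key; the one meant has the colours described above.

How it is judged:
By the outcome, as a careful person would: the job done as asked, in the order asked, and still so for the second after the job is handed in, with the robot touching nothing.
It also fails if it takes over 67 s, if anything falls off the work surface, if the arm or the gripper's body presses on something with over 40 N, if the wrist force passes 120 N, or if a joint passes its speed limit or range.

## Working session

There is one attempt and no reset: what is moved stays moved. The work goes in short steps, Python scripts to look and compute and a tool call to move; the robot and the scene stay as the last step left them, time stands still between calls to the robot, and variables do not carry over. Pictures are saved under pics/ and viewed, and the job is handed in when it is done.

Besides the shell and the picture viewer there is one more tool, called after "Emit:" by a JSON object that holds its "name" and its "arguments". play_rows: Moves the arm, as the interface text tells. Its arguments: {"type":"object","properties":{"deltas":{"type":"array","items":{"type":"array"}},"grip_force":{"type":"number"}},"required":["deltas"]}

```bash
mkdir -p pics; ls
cat > h.py <<'E'
import numpy as np,cv2
from bench import bot
def save(name,fn):
    c=bot.camera(name); cv2.imwrite('pics/'+fn,c['frame'][:,:,::-1]); np.savez('pics/'+fn+'.npz',**{k:c[k] for k in('frame','fx','fy','cx','cy','R','t')}); return c
E
python3 - <<'E'
from h import *
s=bot.read_state(); print(s)
for n in('scene','top','wrist'):
    c=save(n,n+'0.png'); print(n,c['fx'],c['fy'],c['cx'],c['cy'],np.array(c['R']).round(4).tolist(),np.array(c['t']).round(1))
E
```

```text
pics
{'t': 0.0, 'joint_pos': array([ 1.27300465e+00,  3.20296998e-01,  1.56567293e+00,  1.95907326e-05,
        1.25737567e+00, -1.99850419e-02]), 'joint_velocities': array([ 0.00019541,  0.00224173,  0.00019847, -0.00011011, -0.00088804,
       -0.00101779]), 'effort': array([ 2.76925595e-03, -4.12465811e+01, -2.31981969e+01,  7.29420106e-02,
        4.56075592e-02, -1.44909804e-04]), 'position': array([157.5368134 , 552.50083883, 224.11969711]), 'ee_rot': array([-3.13984044e+00, -5.36522321e-05,  2.86377991e+00]), 'force': array([-0.2288    ,  0.29379767,  0.54857813]), 'ft_torque': array([0.00071396, 0.0153367 , 0.00566492]), 'finger_gap': 91.43611332186514}
scene 422.6288956715863 422.6288956715863 277.70524593011237 212.2653372941304 [[-0.897, 0.4417, 0.0161], [0.3196, 0.6735, -0.6665], [-0.3053, -0.5927, -0.7453]] [ 437.6  -31.  1357.1]
top 484.09101969842663 484.09101969842663 276.38774630143024 210.02466121589532 [[-0.0034, -0.9999, -0.0146], [-0.9938, 0.005, -0.1111], [0.1111, 0.0141, -0.9937]] [ -31.5  496.5 1382.8]
wrist 325.19226210127806 325.19226210127806 277.7261959996935 207.29944845760463 [[0.2755, 0.9613, -0.0016], [0.9251, -0.2647, 0.2722], [0.2613, -0.0764, -0.9622]] [-573.   -30.9  392.3]
```

View pics/scene0.png

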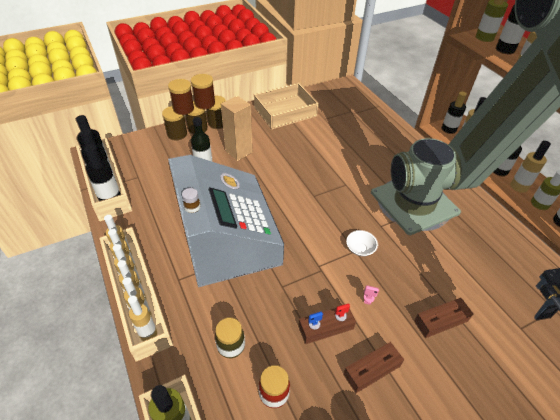

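View pics/top0.png

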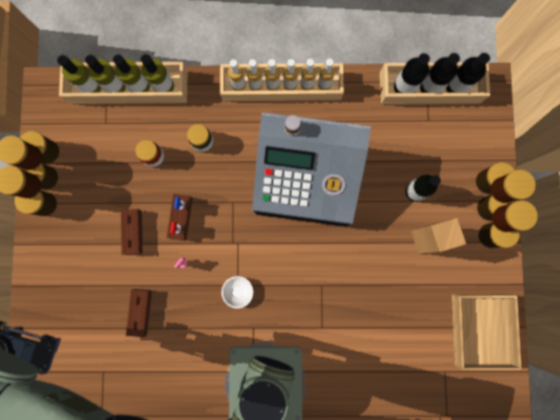

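View pics/wrist0.png

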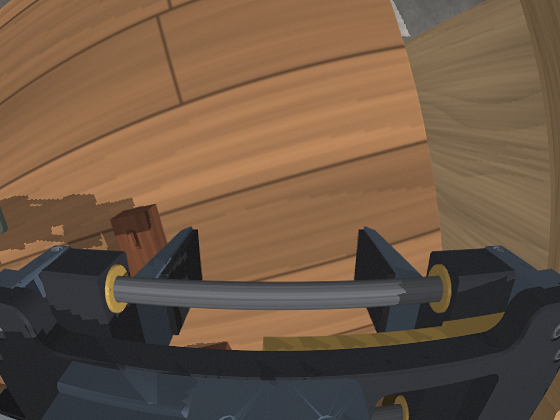

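Top view: the key-bearing stand sits at about (179,217). It is the rightmost of three. The till's lock is at about (333,184). I'll zoom in on these.

Run:
```python
import cv2
t=cv2.imread('pics/top0.png');s=cv2.imread('pics/scene0.png')
cv2.imwrite('pics/z1.png',cv2.resize(t[185:250,150:220],None,fx=9,fy=9,interpolation=cv2.INTER_CUBIC))
cv2.imwrite('pics/z2.png',cv2.resize(t[105:235,245:380],None,fx=4.4,fy=4.4,interpolation=cv2.INTER_CUBIC))
cv2.imwrite('pics/z3.png',cv2.resize(s[285:350,290:370],None,fx=9,fy=9,interpolation=cv2.INTER_CUBIC))
cv2.imwrite('pics/z4.png',cv2.resize(s[145:285,160:290],None,fx=4.2,fy=4.2,interpolation=cv2.INTER_CUBIC))
```

```text
(no output)
```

View pics/z1.png

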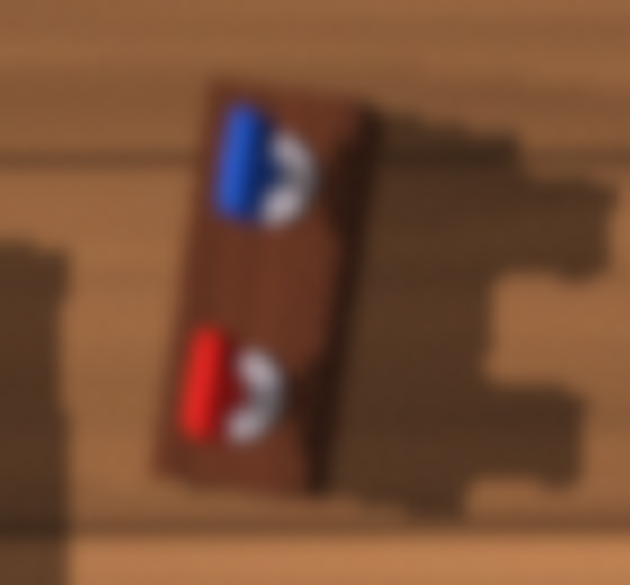

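View pics/z2.png

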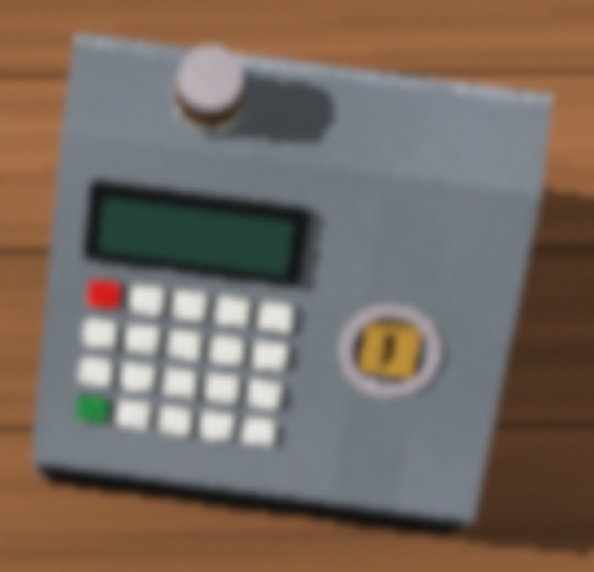

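View pics/z3.png

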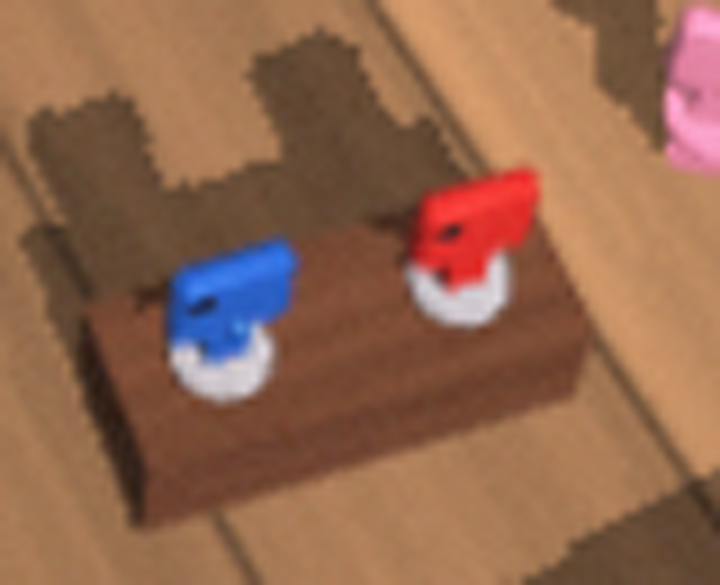

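View pics/z4.png

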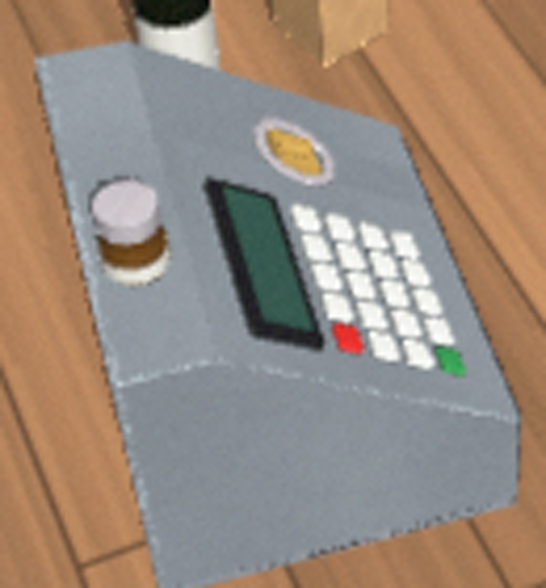

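```bash
cat > fit.py <<'E'
from h import *
from scipy.optimize import least_squares
T=np.load('pics/top0.png.npz');S=np.load('pics/scene0.png.npz')
def proj(c,X):
    p=c['R']@X+c['t']; return np.array([c['fx']*p[0]/p[2]+c['cx'],c['fy']*p[1]/p[2]+c['cy']])
def uz(p,f,o): return (np.array(p)+.5)/f-.5+np.array(o)
zt=lambda p:uz(p,4.4,(245,105)); zs=lambda p:uz(p,4.2,(160,145))
kt=lambda p:uz(p,9,(150,185)); ks=lambda p:uz(p,9,(290,285))
till=[(T,zt((77,37)),(120,140,221)),(T,zt((552,97)),(120,-140,221)),(T,zt((40,468)),(-120,140,95)),(T,zt((474,518)),(-120,-140,95)),
(T,zt((390,350)),(-32,-70,160)),(S,zs((38,58)),(120,-140,221)),(S,zs((118,385)),(120,140,221)),(S,zs((518,413)),(-120,140,95)),(S,zs((400,128)),(-120,-140,95)),(S,zs((294,152)),(-32,-70,160))]
# stand frame: +x toward blue(away), red at -35
stand=[(T,kt((212,82)),(65,25,40)),(T,kt((158,472)),(-65,25,40)),(T,kt((205,383)),(-35,0,90)),(T,kt((242,160)),(35,0,90)),
(S,ks((88,312)),(65,-25,40)),(S,ks((590,322)),(-65,25,40)),(S,ks((145,525)),(65,25,0)),(S,ks((572,400)),(-65,25,0)),
(S,ks((462,282)),(-35,0,44)),(S,ks((222,352)),(35,0,44))]
def fit(pts,x0):
    def f(x):
        c,s=np.cos(x[2]),np.sin(x[2]);r=[]
        for cam,uv,X in pts:
            r+=list(proj(cam,np.array([x[0]+c*X[0]-s*X[1],x[1]+s*X[0]+c*X[1],X[2]]))-uv)
        return np.array(r)
    o=least_squares(f,x0,loss='soft_l1');print(o.x.round(3));print(f(o.x).reshape(-1,2).round(1).tolist());return o.x
if __name__=='__main__':
    a=fit(till,[450,-100,0.]);b=fit(stand,[400,250,0.])
    R=lambda t:np.array([[np.cos(t),-np.sin(t)],[np.sin(t),np.cos(t)]])
    print('lock',a[:2]+R(a[2])@[-32,-70],'red',b[:2]+R(b[2])@[-35,0])
E
python3 fit.py
```

```text
[ 5.87861e+02 -1.22103e+02 -1.32000e-01]
[[-0.6, 0.2], [0.2, -0.3], [-1.4, -0.3], [0.5, 1.1], [0.4, 1.0], [-1.1, 0.5], [-1.0, -0.5], [0.9, 0.8], [-1.1, -0.5], [0.5, -0.4]]
[476.997 250.184   6.158]
[[-0.2, -0.1], [-0.7, 1.0], [0.2, 0.3], [-0.3, 0.2], [-0.7, -0.4], [0.5, 0.7], [-0.6, 1.5], [0.1, -0.4], [-0.5, -0.9], [-0.2, -0.3]]
lock [ 546.95415635 -187.29968273] red [442.27233318 254.56865228]
```

```bash
cat >> h.py <<'E'
from scipy.spatial.transform import Rotation as Ro
def plan(tp,tR,n,p=None,R=None):
    s=bot.read_state()
    p=s['position'] if p is None else np.array(p,float); R=Ro.from_euler('xyz',s['ee_rot']) if R is None else R
    rv=(R.inv()*tR).as_rotvec(); tp=np.array(tp,float)
    d=(tp-p)/n; step=Ro.from_rotvec(rv/n)
    print('dist',np.linalg.norm(tp-p).round(1),'turn deg/row',np.degrees(rv/n).round(2),'units',(np.degrees(rv/n)/6).round(3))
    Rk=R
    for k in range(n):
        print(k,(Rk.inv().apply(d)/30).round(3).tolist()); Rk=Rk*step
def st():
    s=bot.read_state();print('t',round(s['t'],2),'p',s['position'].round(2),'rpy',s['ee_rot'].round(4),'F',s['force'].round(1),'M',s['ft_torque'].round(2),'gap',round(s['finger_gap'],1),'q',s['joint_pos'].round(3))
E
python3 - <<'E'
from h import *
plan([442.3,254.6,150],Ro.from_euler('xyz',[np.pi,0,3.017]),16)
E
```

```text
dist 418.8 turn deg/row [-0.   -0.   -0.55] units [-0.001 -0.    -0.091]
0 [-0.741, -0.434, 0.155]
1 [-0.736, -0.441, 0.155]
2 [-0.732, -0.448, 0.155]
3 [-0.728, -0.455, 0.155]
4 [-0.723, -0.462, 0.155]
5 [-0.719, -0.469, 0.155]
6 [-0.714, -0.476, 0.155]
7 [-0.71, -0.483, 0.155]
8 [-0.705, -0.49, 0.155]
9 [-0.701, -0.496, 0.155]
10 [-0.696, -0.503, 0.155]
11 [-0.691, -0.51, 0.155]
12 [-0.686, -0.516, 0.155]
13 [-0.681, -0.523, 0.155]
14 [-0.676, -0.529, 0.155]
15 [-0.671, -0.536, 0.155]
```

Emit:
{"name": "play_rows", "arguments": {"deltas": [[[-0.74,-0.435,0.15],[0,0,-0.09],1],[[-0.735,-0.44,0.15],[0,0,-0.09],1],[[-0.73,-0.45,0.15],[0,0,-0.09],1],[[-0.73,-0.455,0.15],[0,0,-0.09],1],[[-0.725,-0.46,0.15],[0,0,-0.09],1],[[-0.72,-0.47,0.15],[0,0,-0.09],1],[[-0.715,-0.475,0.15],[0,0,-0.09],1],[[-0.71,-0.48,0.15],[0,0,-0.09],1]]}}

```text
t: 0.82
position: [300.6, 402.9, 188.6]
ee_rot: [-3.141, -0.0, 2.94]
force: [-0.2, 0.2, -0.2]
finger_gap: 91.3
```

Emit:
{"name": "play_rows", "arguments": {"deltas": [[[-0.705,-0.49,0.15],[0,0,-0.09],1],[[-0.7,-0.495,0.15],[0,0,-0.09],1],[[-0.695,-0.5,0.15],[0,0,-0.09],1],[[-0.69,-0.51,0.15],[0,0,-0.09],1],[[-0.685,-0.515,0.15],[0,0,-0.09],1],[[-0.68,-0.52,0.15],[0,0,-0.09],1],[[-0.68,-0.53,0.15],[0,0,-0.09],1],[[-0.6,-0.5,0.1],[0,0,-0.09],1]]}}

```text
t: 1.48
position: [440.8, 255.1, 153.8]
ee_rot: [-3.141, -0.001, 3.015]
force: [-0.3, 0.4, -0.3]
finger_gap: 91.4
```

Run:
```python
from h import *
st(); c=save('wrist','w1.png'); st()
```

```text
t 1.48 p [440.85 255.08 153.83] rpy [-3.1410e+00 -6.0000e-04  3.0148e+00] F [-0.3  0.4 -0.3] M [0.04 0.06 0.04] gap 91.4 q [ 0.502  0.276  1.82  -0.     1.046 -0.942]
t 1.53 p [443.14 252.61 153.42] rpy [-3.1388e+00  1.5000e-03  3.0138e+00] F [ 3.  -1.2 -0.6] M [-0.06 -0.07 -0.01] gap 90.8 q [ 0.498  0.278  1.82  -0.004  1.045 -0.944]
```

View pics/w1.png

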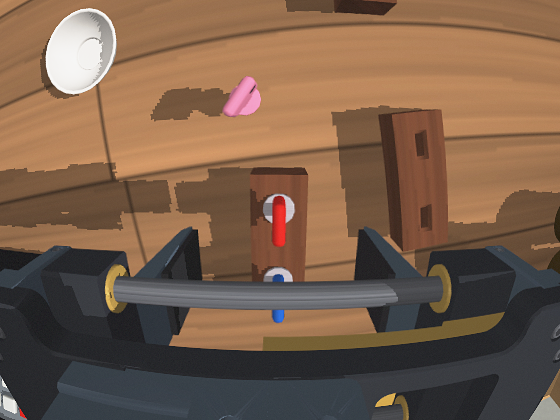

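Run:
```python
from h import *
c=save('wrist','w2.png'); st()
cv2.imwrite('pics/z5.png',cv2.resize(c['frame'][160:330,220:340,::-1],None,fx=4.5,fy=3.5,interpolation=cv2.INTER_CUBIC)) if 0 else cv2.imwrite('pics/z5.png',cv2.resize(c['frame'][160:310,220:340,::-1],None,fx=4,fy=4,interpolation=cv2.INTER_CUBIC))
```

```text
t 1.58 p [441.64 254.23 153.69] rpy [-3.1403e+00 -3.0000e-04  3.0112e+00] F [0.4 0.7 0.1] M [ 0.04  0.05 -0.02] gap 91.4 q [ 5.000e-01  2.770e-01  1.820e+00 -1.000e-03  1.046e+00 -9.400e-01]
```

View pics/z5.png

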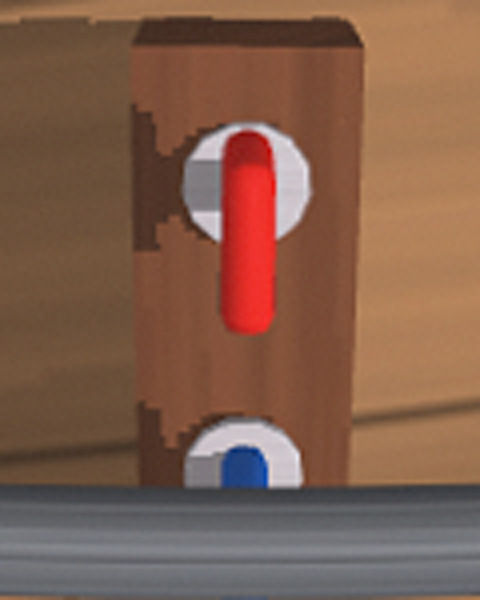

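```bash
cat >> h.py <<'E'
def ray(c,uv):
    x=(uv[0]-c['cx'])/c['fx'];y=(uv[1]-c['cy'])/c['fy'];r=np.hypot(x,y)
    d=np.array([x/r*np.sin(r),y/r*np.sin(r),np.cos(r)])
    R=np.array(c['R']); return -R.T@np.array(c['t']), R.T@d
def atz(c,uv,z):
    o,d=ray(c,uv); return o+d*(z-o[2])/d[2]
def fproj(c,X):
    p=np.array(c['R'])@X+np.array(c['t']); th=np.arctan2(np.hypot(p[0],p[1]),p[2]); u=p[:2]/np.hypot(p[0],p[1])
    return np.array([c['fx']*th*u[0]+c['cx'],c['fy']*th*u[1]+c['cy']])
E
python3 - <<'E'
from h import *
c=np.load('pics/w2.png.npz'); z=lambda p:(np.array(p)+.5)/4-.5+np.array((220,160))
for n,p,h in [('disc',(247,183.5),44),('cornL',(132,45),40),('cornR',(363,45),40),('bowNear',(247,325),90),('bowtop far',(247,165),90),('bluedisc top',(244,418),44),('redDiscTop',(247,122),44),('edgeL',(138,470),40),('edgeR',(350,470),40)]:
    print(n,atz(c,z(p),h).round(1))
print('cam',ray(c,(300,200))[0])
# predicted
x=np.array([476.997,250.184,-.125]);co,si=np.cos(x[2]),np.sin(x[2])
for P in [(-35,0,44),(-65,25,40),(-65,-25,40),(-35,0,90)]:
    X=np.array([x[0]+co*P[0]-si*P[1],x[1]+si*P[0]+co*P[1],P[2]]);print(P,X.round(1),((fproj(c,X)-[220,160]+.5)*4-.5).round(0))
E
```

```text
disc [441.9 254.3  44. ]
cornL [409.3 233.8  40. ]
cornR [415.6 282.7  40. ]
bowNear [456.1 252.2  90. ]
bowtop far [425.7 256.   90. ]
bluedisc top [497.2 246.7  44. ]
redDiscTop [428.4 256.1  44. ]
edgeL [509.8 219.7  40. ]
edgeR [516.3 269.7  40. ]
cam [366.93842103 261.57924253 314.05552452]
(-35, 0, 44) [442.3 254.5  44. ] [248. 185.]
(-65, 25, 40) [415.6 283.1  40. ] [365.  45.]
(-65, -25, 40) [409.4 233.5  40. ] [131.  45.]
(-35, 0, 90) [442.3 254.5  90. ] [251. 253.]
```

Emit:
{"name": "play_rows", "arguments": {"deltas": [[[0,0,0.4],[0,0,0],1],[[0,0,0.5],[0,0,0],1],[[0,0,0.5],[0,0,0],1],[[0,0,0.5],[0,0,0],1],[[0,0,0.5],[0,0,0],1],[[0,0,0.3],[0,0,0],1],[[0,0,0.15],[0,0,0],1],[[0,0,0],[0,0,0],0.5]], "grip_force": 45}}

```text
t: 2.25
position: [439.4, 256.5, 68.2]
ee_rot: [-3.141, -0.002, 3.015]
force: [-0.4, -0.4, 1.1]
finger_gap: 87.2
```

Run:
```python
from h import *
st()
```

```text
t 2.25 p [439.45 256.55  68.23] rpy [-3.1407e+00 -1.6000e-03  3.0150e+00] F [-0.4 -0.4  1.1] M [ 0.02 -0.01 -0.01] gap 87.2 q [ 0.506  0.375  1.93   0.     0.838 -0.939]
```

Emit:
{"name": "play_rows", "arguments": {"deltas": [[[0,0,0],[0,0,0],0.5],[[0,0,0],[0,0,0],0.5],[[0,0,0],[0,0,0],0.5],[[0,0,0],[0,0,0],0.5],[[0,0,0],[0,0,0],0.5],[[0,0,0],[0,0,0],0.5],[[0,0,0],[0,0,0],0.5],[[0,0,0],[0,0,0],0.5]]}}

```text
t: 2.92
position: [440.2, 256.4, 69.0]
ee_rot: [3.141, 0.0, 3.015]
force: [0.2, 0.5, -1.6]
finger_gap: 45.6
```

Run:
```python
from h import *
st()
c=save('wrist','w3.png'); st()
```

```text
t 2.92 p [440.23 256.43  69.03] rpy [3.1414e+00 1.0000e-04 3.0146e+00] F [ 0.2  0.5 -1.6] M [0.04 0.   0.03] gap 45.6 q [ 0.505  0.374  1.929  0.     0.838 -0.939]
t 2.97 p [440.22 256.41  68.98] rpy [3.1415 0.     3.0146] F [-0.7 -0.3  0.3] M [0.02 0.04 0.01] gap 45.6 q [ 0.505  0.374  1.929  0.     0.838 -0.939]
```

View pics/w3.png

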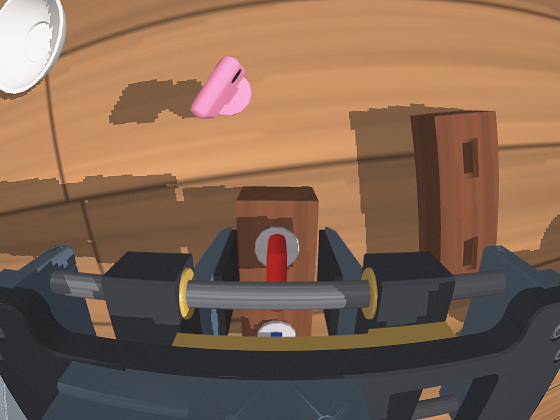

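Emit:
{"name": "play_rows", "arguments": {"deltas": [[[-0.07,-0.06,0.03],[0,0,0.02],0.4],[[0,0,0],[0,0,0],0.3],[[0,0,0],[0,0,0],0.2],[[0,0,0],[0,0,0],0],[[0,0,0],[0,0,0],0],[[0,0,0],[0,0,0],0],[[0,0,0],[0,0,0],0],[[0,0,0],[0,0,0],0]]}}

```text
t: 3.63
position: [442.1, 254.4, 68.1]
ee_rot: [3.141, 0.0, 3.013]
force: [-0.3, 0.1, -0.3]
finger_gap: 9.9
```

Run:
```python
from h import *
st()
```

```text
t 3.63 p [442.06 254.4   68.06] rpy [3.1415 0.     3.0125] F [-0.3  0.1 -0.3] M [ 0.03 -0.05  0.07] gap 9.9 q [ 0.5    0.376  1.929  0.     0.837 -0.942]
```

```bash
cat >> h.py <<'E'
def lockR(yaw,tilt=np.radians(35)):
    n=np.array([-np.sin(tilt)*np.cos(yaw),-np.sin(tilt)*np.sin(yaw),np.cos(tilt)]);y=np.array([-np.sin(yaw),np.cos(yaw),0]);z=-n
    return n,Ro.from_matrix(np.column_stack([np.cross(y,z),y,z]))
E
python3 - <<'E'
from h import *
n,R=lockR(-.132); L=np.array([547,-187.3,160])
print(n,R.as_euler('xyz'))
plan(L+n*150,R,16,p=[442.06,254.4,218],R=Ro.from_euler('xyz',[np.pi,0,3.0125]))
E
```

```text
[-0.56858669  0.07549241  0.81915204] [3.14159265 0.61086524 3.00959265]
dist 435.7 turn deg/row [ 0.   -2.19  0.01] units [ 0.001 -0.365  0.002]
0 [-0.156, -0.884, -0.135]
1 [-0.161, -0.884, -0.129]
2 [-0.166, -0.884, -0.123]
3 [-0.171, -0.884, -0.116]
4 [-0.175, -0.884, -0.11]
5 [-0.18, -0.884, -0.103]
6 [-0.184, -0.884, -0.096]
7 [-0.187, -0.884, -0.089]
8 [-0.191, -0.884, -0.081]
9 [-0.194, -0.884, -0.074]
10 [-0.197, -0.884, -0.067]
11 [-0.199, -0.884, -0.059]
12 [-0.201, -0.884, -0.051]
13 [-0.203, -0.884, -0.043]
14 [-0.205, -0.883, -0.036]
15 [-0.206, -0.883, -0.028]
```

Emit:
{"name": "play_rows", "arguments": {"deltas": [[[0,0,-0.2],[0,0,0],0],[[0,0,-0.4],[0,0,0],0],[[0,0,-0.6],[0,0,0],0],[[0,0,-0.8],[0,0,0],0],[[0,0,-0.9],[0,0,0],0],[[0,0,-0.9],[0,0,0],0],[[0,0,-0.8],[0,0,0],0],[[0,0,-0.4],[0,0,0],0]]}}

```text
t: 4.3
position: [443.1, 254.9, 221.8]
ee_rot: [3.138, 0.004, 3.013]
force: [1.3, -0.0, 0.3]
finger_gap: 9.9
```

Emit:
{"name": "play_rows", "arguments": {"deltas": [[[-0.16,-0.88,-0.13],[0,-0.365,0],0],[[-0.16,-0.88,-0.13],[0,-0.365,0],0],[[-0.165,-0.88,-0.12],[0,-0.365,0],0],[[-0.17,-0.88,-0.115],[0,-0.365,0],0],[[-0.175,-0.88,-0.11],[0,-0.365,0],0],[[-0.18,-0.88,-0.1],[0,-0.365,0],0],[[-0.185,-0.88,-0.095],[0,-0.365,0],0],[[-0.185,-0.88,-0.09],[0,-0.365,0],0]]}}

```text
t: 4.97
position: [451.6, 38.9, 250.8]
ee_rot: [-3.141, 0.308, 3.013]
force: [0.5, -0.1, 0.7]
finger_gap: 10.0
```

Emit:
{"name": "play_rows", "arguments": {"deltas": [[[-0.19,-0.88,-0.08],[0,-0.365,0],0],[[-0.195,-0.88,-0.075],[0,-0.365,0],0],[[-0.195,-0.88,-0.065],[0,-0.365,0],0],[[-0.2,-0.88,-0.06],[0,-0.365,0],0],[[-0.2,-0.88,-0.05],[0,-0.365,0],0],[[-0.2,-0.88,-0.045],[0,-0.365,0],0],[[-0.205,-0.88,-0.035],[0,-0.365,0],0],[[-0.205,-0.88,-0.03],[0,-0.365,0],0]]}}

```text
t: 5.63
position: [461.7, -175.3, 283.3]
ee_rot: [-3.141, 0.614, 3.013]
force: [1.0, 0.6, -1.8]
finger_gap: 10.0
```

Emit:
{"name": "play_rows", "arguments": {"deltas": [[[0,0,0],[0,0,0],0],[[0,0,0],[0,0,0],0],[[0,0,0],[0,0,0],0],[[0,0,0],[0,0,0],0],[[0,0,0],[0,0,0],0],[[0,0,0],[0,0,0],0],[[0,0,0],[0,0,0],0],[[0,0,0],[0,0,0],0]]}}

```text
t: 6.3
position: [462.5, -173.6, 282.5]
ee_rot: [3.141, 0.612, 3.014]
force: [-0.1, -0.5, -0.5]
finger_gap: 9.9
```

Run:
```python
from h import *
st();c=save('wrist','w4.png'); st()
```

```text
t 6.3 p [ 462.51 -173.58  282.49] rpy [3.1414 0.6115 3.0137] F [-0.1 -0.5 -0.5] M [ 0.06  0.41 -0.  ] gap 9.9 q [-0.531 -0.104  2.061  0.383  0.647 -2.218]
t 6.35 p [ 462.48 -173.73  282.48] rpy [3.1415 0.6115 3.0135] F [-0.7 -0.5 -1. ] M [ 0.06  0.39 -0.05] gap 9.4 q [-0.532 -0.104  2.061  0.383  0.647 -2.218]
```

View pics/w4.png

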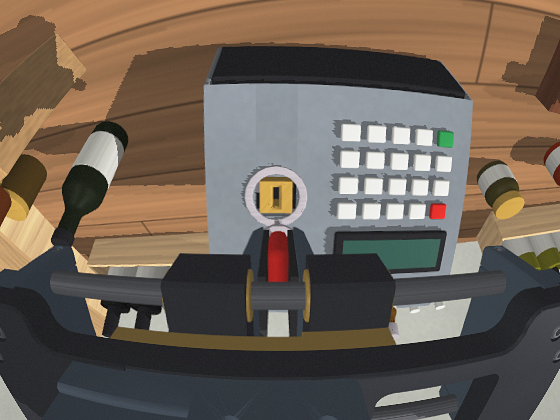

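Run:
```python
from h import *
c=np.load('pics/w4.png.npz')
cv2.imwrite('pics/z6.png',cv2.resize(c['frame'][150:270,220:340,::-1],None,fx=5,fy=5,interpolation=cv2.INTER_CUBIC))
```

```text
(no output)
```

View pics/z6.png

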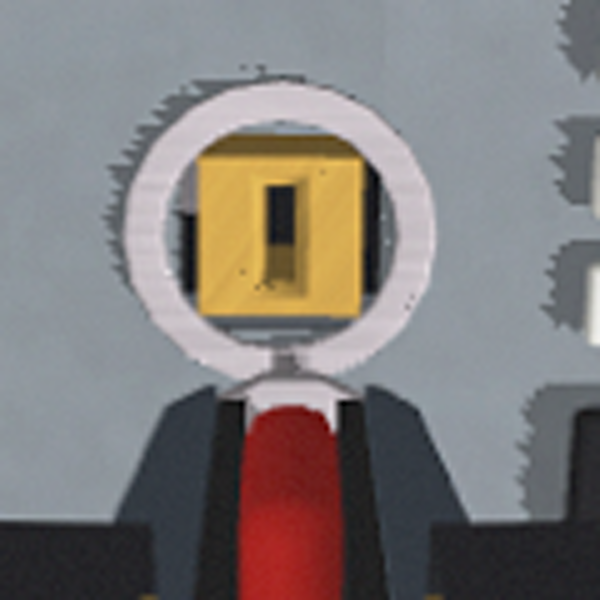

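Run:
```python
from h import *
c=np.load('pics/w4.png.npz'); z=lambda p:(np.array(p)+.5)/5-.5+np.array((220,150))
n,R=lockR(-.132); L=np.array([547,-187.3,160])
def hit(p,L=L,h=0):
    o,d=ray(c,z(p)); return o+d*(n@(L+n*h-o))/(n@d)
cs=[hit(p) for p in [(199,155),(362,155),(360,318),(198,316)]]
for x in cs: print(x.round(1))
m=np.mean(cs,0);print('centre',m, 'widths',[np.linalg.norm(cs[i]-cs[(i+1)%4]).round(1) for i in range(4)])
u=R.as_matrix()
for a,b in[(0,1),(3,2),(1,2),(0,3)]: print((u.T@(cs[b]-cs[a])).round(2))
# predicted centre pix
print(((fproj(c,L)-[220,150]+.5)*5-.5).round(1))
# shoulder disc predicted for held key
p=np.array([462.5,-173.65,282.48]);Rt=Ro.from_euler('xyz',[3.1415,.6115,3.0136]).as_matrix()
K=p+Rt@[0,0,28.06];print('key origin',K.round(1),((fproj(c,K)-[220,150]+.5)*5-.5).round(1),'tip',((fproj(c,K+Rt@[0,0,28])-[220,150]+.5)*5-.5).round(1), 'disc far edge',((fproj(c,K+Rt@[14,0,-4])-[220,150]+.5)*5-.5).round(1))
f=lambda uv:(np.array(uv))
for uv in[(205,82),(470,98)]: print('front corner',atz(c,uv,95).round(1))
q=np.array([587.86,-122.1]);a=-.132;r=np.array([[np.cos(a),-np.sin(a)],[np.sin(a),np.cos(a)]])
print(q+r@[-120,-140],q+r@[-120,140])
```

```text
[ 532.5 -202.   151.3]
[ 536.6 -170.7  151.3]
[ 563.4 -174.2  170.2]
[ 558.9 -206.1  170. ]
centre [ 547.88141533 -188.24025285  160.69845761] widths [np.float64(31.6), np.float64(33.0), np.float64(32.2), np.float64(32.6)]
[ 0.04 31.6   0.  ]
[-0.36 32.23  0.  ]
[-33.     0.04   0.  ]
[-32.59  -0.59  -0.  ]
[283.9 230.9]
key origin [ 478.5 -175.7  259.5] [301.8 465.3] tip [300.6 390.7] disc far edge [302.1 369.2]
front corner [ 447.8 -242.9   95. ]
front corner [487.3  28.9  95. ]
[ 450.47754209 -245.08804925] [487.33030372  32.47613065]
```

Run:
```python
from h import *
n,R=lockR(-.132); L=np.array([547.4,-187.1,160.2])
plan(L+n*68,R,4,p=[462.5,-173.65,282.48],R=Ro.from_euler('xyz',[3.1415,.6115,3.0136]))
```

```text
dist 81.5 turn deg/row [0.03 0.01 0.05] units [0.006 0.002 0.008]
0 [-0.002, -0.02, 0.679]
1 [-0.002, -0.019, 0.679]
2 [-0.002, -0.019, 0.679]
3 [-0.002, -0.018, 0.679]
```

Emit:
{"name": "play_rows", "arguments": {"deltas": [[[0,-0.02,0.4],[0.01,0,0.01],0],[[0,-0.02,0.5],[0.01,0,0.01],0],[[0,-0.02,0.6],[0,0,0.01],0],[[0,-0.02,0.6],[0,0,0],0],[[0,0,0.4],[0,0,0],0],[[0,0,0.2],[0,0,0],0],[[0,0,0],[0,0,0],0],[[0,0,0],[0,0,0],0]]}}

```text
t: 7.02
position: [508.2, -182.6, 216.2]
ee_rot: [3.141, 0.611, 3.009]
force: [-0.3, 0.0, 0.7]
finger_gap: 9.7
```

Emit:
{"name": "play_rows", "arguments": {"deltas": [[[0,0,0],[0,0,0],0],[[0,0,0],[0,0,0],0],[[0,0,0],[0,0,0],0],[[0,0,0],[0,0,0],0],[[0,0,0],[0,0,0],0],[[0,0,0],[0,0,0],0],[[0,0,0],[0,0,0],0],[[0,0,0],[0,0,0],0]]}}

```text
t: 7.68
position: [508.1, -182.7, 216.2]
ee_rot: [3.141, 0.612, 3.009]
force: [-0.3, -0.1, -0.9]
finger_gap: 9.9
```

Run:
```python
from h import *
st();c=save('wrist','w5.png'); st()
cv2.imwrite('pics/z7.png',cv2.resize(c['frame'][160:280,200:360,::-1],None,fx=5,fy=5,interpolation=cv2.INTER_CUBIC))
n,R=lockR(-.132)
s=bot.read_state();p=s['position'];Rt=Ro.from_euler('xyz',s['ee_rot']).as_matrix();K=p+Rt@[0,0,28.06]
L=np.array([547.4,-187.1,160.2]);print('key origin in lock frame', R.as_matrix().T@(K-L))
pz=lambda X:((fproj(c,X)-[200,160]+.5)*5-.5).round(1)
print('pred: lock',pz(L),'disc far',pz(K+Rt@[14,0,-4]),'tip corners',pz(K+Rt@[6,0,28]),pz(K+Rt@[-6,0,28]))
```

```text
t 7.68 p [ 508.1  -182.72  216.2 ] rpy [3.1414 0.6116 3.0086] F [-0.3 -0.1 -0.9] M [0.03 0.42 0.02] gap 9.9 q [-0.487  0.042  2.109  0.472  0.453 -2.295]
t 7.73 p [ 508.1  -182.7   216.17] rpy [3.1414 0.6116 3.0086] F [0.3 0.1 0.1] M [0.11 0.42 0.03] gap 10.0 q [-0.487  0.042  2.109  0.472  0.453 -2.295]
key origin in lock frame [  0.26301752  -0.8227933  -40.46850228]
pred: lock [406.4 314.1] disc far [402.9 319. ] tip corners [401.3 300. ] [401.2 380.3]
```

View pics/z7.png

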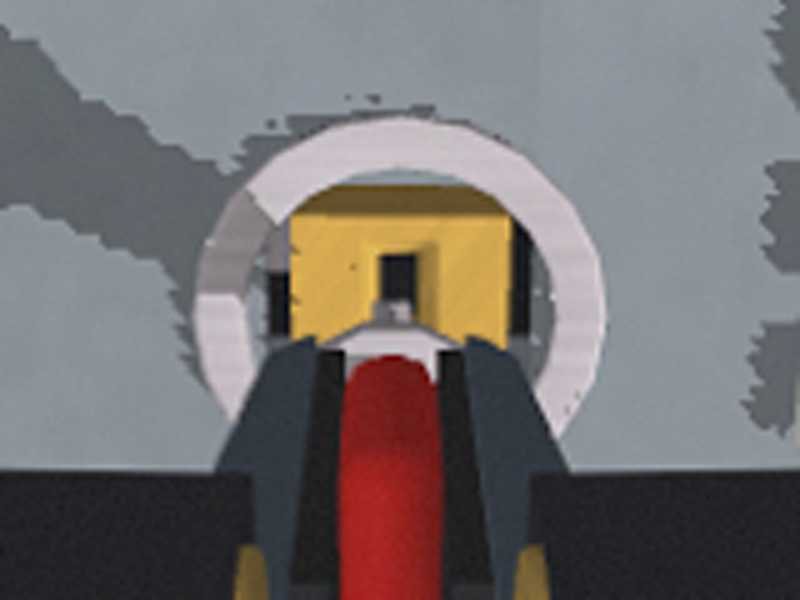

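Run:
```python
from h import *
c=np.load('pics/w5.png.npz')
n,R=lockR(-.132);M=R.as_matrix();L=np.array([547.4,-187.1,160.2])
pz=lambda X:((fproj(c,X)-[200,160]+.5)*5-.5).round(1)
for x in(16,12.3,9.8): print(x,pz(L+M@[x,0,0]))
print(pz(L+M@[9.8,0,12]),pz(L+M@[16,-16,0]),pz(L+M@[16,16,0]))
```

```text
16 [406.5 209.6]
12.3 [406.5 234.1]
9.8 [406.5 250.6]
[405.8 228.7] [296.6 209.9] [516.3 209.5]
```

Emit:
{"name": "play_rows", "arguments": {"deltas": [[[-0.025,0.033,0],[0,0,0],0],[[0,0,0],[0,0,0],0],[[0,0,0.1],[0,0,0],0],[[0,0,0.15],[0,0,0],0],[[0,0,0.15],[0,0,0],0],[[0,0,0.15],[0,0,0],0],[[0,0,0.1],[0,0,0],0],[[0,0,0],[0,0,0],0]]}}

```text
t: 8.4
position: [520.0, -183.2, 199.6]
ee_rot: [3.141, 0.61, 3.008]
force: [-0.4, -0.2, -0.2]
finger_gap: 10.2
```

```bash
cat >> h.py <<'E'
def klock(L=np.array([547.4,-187.1,160.2])):
    n,R=lockR(-.132); s=bot.read_state();p=s['position'];Rt=Ro.from_euler('xyz',s['ee_rot'])
    print('key in lock(tool axes)',R.inv().apply(p+Rt.apply([0,0,28.06])-L).round(2),'Ftool',Rt.inv().apply(s['force']).round(1),'Mtool',Rt.inv().apply(s['ft_torque']).round(2),'rot',(R.inv()*Rt).as_rotvec().round(4),'gap',round(s['finger_gap'],1),'t',round(s['t'],2))
E
python3 - <<'E'
from h import *
klock();c=save('wrist','w6.png');klock()
cv2.imwrite('pics/z8.png',cv2.resize(c['frame'][160:280,200:360,::-1],None,fx=5,fy=5,interpolation=cv2.INTER_CUBIC))
E
```

```text
key in lock(tool axes) [  0.12   0.31 -20.08] Ftool [ 0.4 -0.3 -0. ] Mtool [ 0.    0.39 -0.01] rot [-0.0002  0.0008  0.0011] gap 10.2 t 8.4
key in lock(tool axes) [ -0.12   0.27 -20.41] Ftool [ 0.3  0.  -0.1] Mtool [-0.06  0.42  0.01] rot [-0.0001  0.0003  0.001 ] gap 9.9 t 8.45
```

View pics/z8.png

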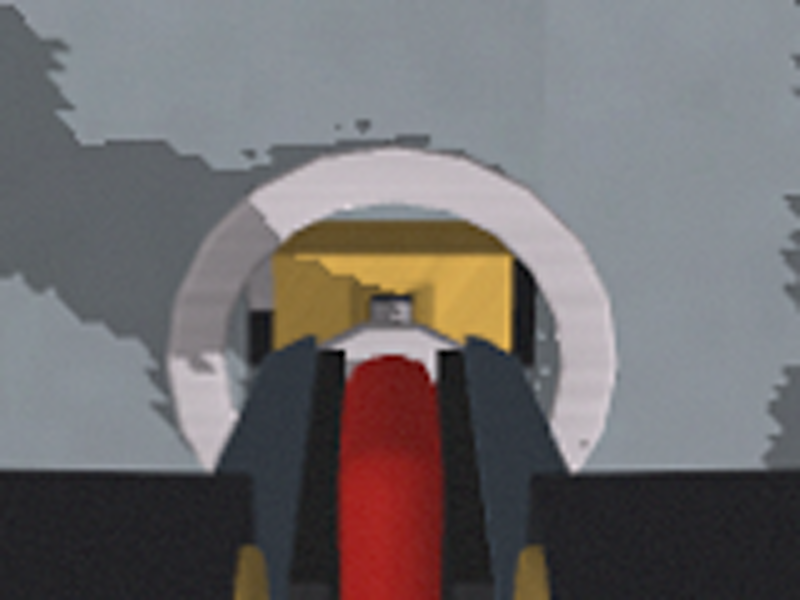

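The blade's tip is in the slot at (391,310) in the zoom and centred on it, with no force on the tool. Pushing on.

Emit:
{"name": "play_rows", "arguments": {"deltas": [[[0,0,0.06],[0,0,0],0],[[0,0,0.1],[0,0,0],0],[[0,0,0.1],[0,0,0],0],[[0,0,0.1],[0,0,0],0],[[0,0,0.1],[0,0,0],0],[[0,0,0.06],[0,0,0],0],[[0,0,0],[0,0,0],0],[[0,0,0],[0,0,0],0]]}}

```text
t: 9.12
position: [528.9, -184.5, 187.7]
ee_rot: [3.141, 0.611, 3.009]
force: [-0.6, -0.4, -0.8]
finger_gap: 9.5
```

Run:
```python
from h import *
klock()
```

```text
key in lock(tool axes) [-0.43  0.18 -5.19] Ftool [ 0.9 -0.5  0.3] Mtool [0.01 0.4  0.01] rot [ 0.0002 -0.0004  0.0009] gap 9.5 t 9.12
```

Emit:
{"name": "play_rows", "arguments": {"deltas": [[[0,0,0.04],[0,0,0],0],[[0,0,0.04],[0,0,0],0],[[0,0,0.03],[0,0,0],0],[[0,0,0.03],[0,0,0],0],[[0,0,0.02],[0,0,0],0],[[0,0,0.02],[0,0,0],0],[[0,0,0],[0,0,0],0],[[0,0,0],[0,0,0],0]]}}

```text
t: 9.78
position: [531.7, -184.8, 183.8]
ee_rot: [3.142, 0.612, 3.009]
force: [-5.1, 0.7, 4.4]
finger_gap: 9.4
```

Run:
```python
from h import *
klock()
```

```text
key in lock(tool axes) [-0.53  0.17 -0.38] Ftool [ 1.7  0.  -6.6] Mtool [ 0.09  0.69 -0.02] rot [ 0.0004 -0.001   0.0006] gap 9.4 t 9.78
```

Emit:
{"name": "play_rows", "arguments": {"deltas": [[[0,0,0.02],[0,0,0],0],[[0,0,0.02],[0,0,0],0],[[0,0,0],[0,0,0],0],[[0,0,0],[0,0,0],0],[[0,0,0],[0,0,0],0],[[0,0,0],[0,0,0],0],[[0,0,0],[0,0,0],0],[[0,0,0],[0,0,0],0]]}}

```text
t: 10.45
position: [531.7, -184.8, 183.7]
ee_rot: [-3.141, 0.613, 3.009]
force: [-15.3, 0.7, 14.7]
finger_gap: 9.6
```

Run:
```python
from h import *
klock();c=save('wrist','w7.png')
cv2.imwrite('pics/z9.png',cv2.resize(c['frame'][160:280,200:360,::-1],None,fx=5,fy=5,interpolation=cv2.INTER_CUBIC))
```

```text
key in lock(tool axes) [-0.57  0.21 -0.26] Ftool [  4.   -1.3 -20.8] Mtool [0.21 1.2  0.03] rot [ 0.0005 -0.0018  0.0002] gap 9.6 t 10.45
```

View pics/z9.png

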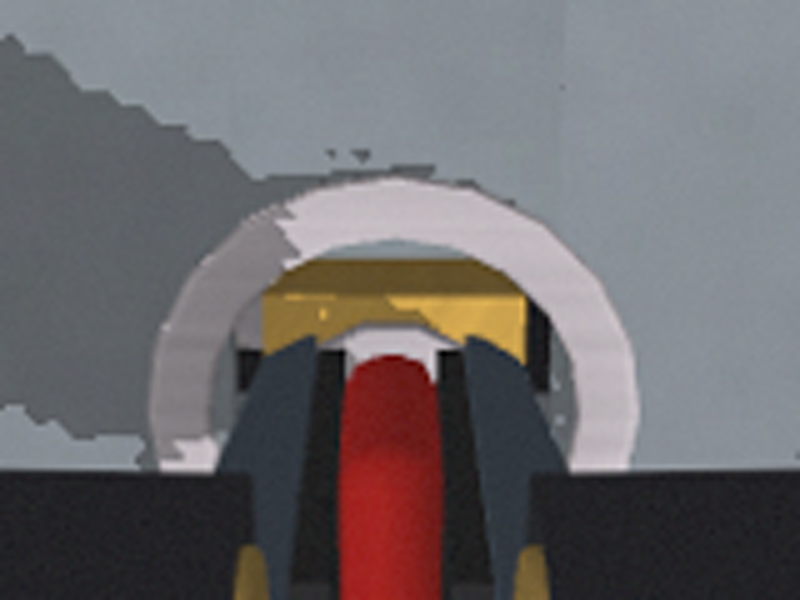

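Emit:
{"name": "play_rows", "arguments": {"deltas": [[[0,0,-0.03],[0,0,0],0],[[0,0,0],[0,0,0.4],0],[[0,0,0],[0,0,0.6],0],[[0,0,0],[0,0,0.6],0],[[0,0,0],[0,0,0.6],0],[[0,0,0],[0,0,0.6],0],[[0,0,0],[0,0,0.4],0],[[0,0,0],[0,0,0],0]]}}

```text
t: 11.17
position: [531.8, -184.7, 183.8]
ee_rot: [2.914, 0.573, 2.605]
force: [-7.9, 1.0, 8.6]
finger_gap: 10.2
```

Run:
```python
from h import *
klock()
```

```text
key in lock(tool axes) [-0.68  0.27 -0.34] Ftool [  1.4  -0.6 -11.6] Mtool [0.3  0.68 0.02] rot [ 0.     -0.0014  0.3369] gap 10.2 t 11.17
```

Emit:
{"name": "play_rows", "arguments": {"deltas": [[[0,0,0],[0,0,0.5],0],[[0,0,0],[0,0,0.6],0],[[0,0,0],[0,0,0.6],0],[[0,0,0],[0,0,0.6],0],[[0,0,0],[0,0,0.6],0],[[0,0,0],[0,0,0.6],0],[[0,0,0],[0,0,0.6],0],[[0,0,0],[0,0,0.5],0]]}}

```text
t: 11.83
position: [531.7, -185.1, 183.8]
ee_rot: [2.668, 0.404, 2.091]
force: [-9.3, -0.5, 7.6]
finger_gap: 9.9
```

Run:
```python
from h import *
klock()
```

```text
key in lock(tool axes) [-0.54 -0.09 -0.34] Ftool [  0.9  -3.4 -11.4] Mtool [ 1.    0.42 -0.16] rot [ 4.000e-04 -1.600e-03  8.195e-01] gap 9.9 t 11.83
```

Emit:
{"name": "play_rows", "arguments": {"deltas": [[[0,0,0],[0,0,0.5],0],[[0,0,0],[0,0,0.5],0],[[0,0,0],[0,0,0.5],0],[[0,0,0],[0,0,0.4],0],[[0,0,0],[0,0,0.3],0],[[0,0,0],[0,0,0.2],0],[[0,0,0],[0,0,0.2],0],[[0,0,0],[0,0,0],0]]}}

```text
t: 12.5
position: [531.5, -185.2, 183.7]
ee_rot: [2.585, 0.27, 1.842]
force: [-9.8, -0.8, 7.2]
finger_gap: 9.6
```

Run:
```python
from h import *
klock();st();save('top','t1.png');c=save('wrist','w8.png')
```

```text
key in lock(tool axes) [-0.36 -0.22 -0.35] Ftool [ -0.2  -4.3 -11.4] Mtool [ 1.15 -0.05 -0.02] rot [ 4.0000e-04 -1.7000e-03  1.0898e+00] gap 9.6 t 12.5
t 12.5 p [ 531.49 -185.18  183.67] rpy [2.5854 0.2699 1.8419] F [-9.8 -0.8  7.2] M [-0.35  1.06 -0.32] gap 9.6 q [-0.463  0.119  2.121  0.548  0.365 -1.273]
```

View pics/w8.png

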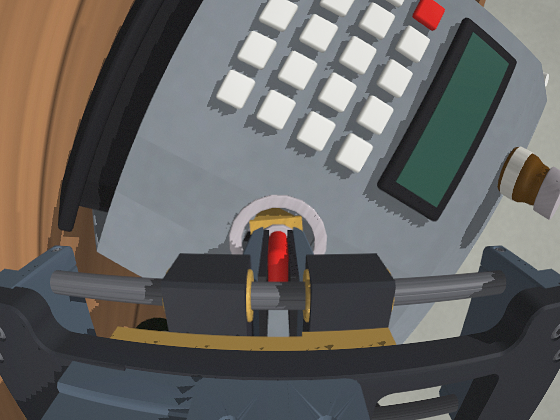

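View pics/t1.png

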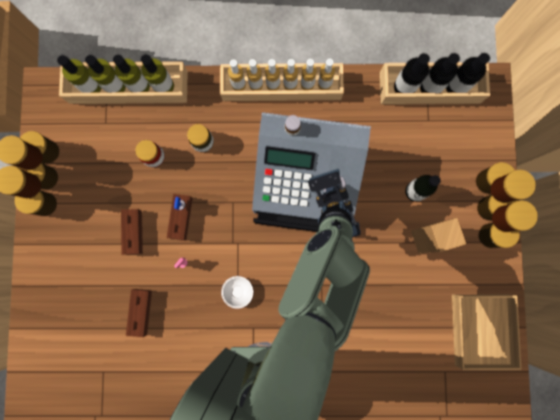

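The drawer shows as a black strip below the console in the top view, and as a gap in the wrist view. There is no stop torque yet, so I'm turning on to the stop.

Emit:
{"name": "play_rows", "arguments": {"deltas": [[[0,0,0],[0,0,0.2],0],[[0,0,0],[0,0,0.2],0],[[0,0,0],[0,0,0.2],0],[[0,0,0],[0,0,0.2],0],[[0,0,0],[0,0,0.1],0],[[0,0,0],[0,0,0],0],[[0,0,0],[0,0,0],0],[[0,0,0],[0,0,0],0]]}}

```text
t: 13.27
position: [531.5, -185.2, 183.6]
ee_rot: [2.566, 0.22, 1.762]
force: [-9.9, -0.6, 7.8]
finger_gap: 10.0
```

Run:
```python
from h import *
klock()
```

```text
key in lock(tool axes) [-0.3  -0.24 -0.32] Ftool [ -0.4  -4.  -11.9] Mtool [ 1.2  -0.12 -0.28] rot [ 6.000e-04 -1.600e-03  1.182e+00] gap 10.0 t 13.27
```

Emit:
{"name": "play_rows", "arguments": {"deltas": [[[0,0,0],[0,0,0.2],0],[[0,0,0],[0,0,0.2],0],[[0,0,0],[0,0,0],0],[[0,0,0],[0,0,0],0],[[0,0,0],[0,0,0],0],[[0,0,0],[0,0,0],0],[[0,0,0],[0,0,0],0],[[0,0,0],[0,0,0],0]]}}

```text
t: 13.93
position: [531.4, -185.1, 183.6]
ee_rot: [2.559, 0.198, 1.727]
force: [-9.6, -1.3, 7.5]
finger_gap: 9.7
```

Run:
```python
from h import *
klock();c=save('wrist','w9.png');save('top','t2.png')
cv2.imwrite('pics/z10.png',cv2.resize(c['frame'][160:280,200:360,::-1],None,fx=5,fy=5,interpolation=cv2.INTER_CUBIC))
```

```text
key in lock(tool axes) [-0.24 -0.12 -0.35] Ftool [ -1.3  -4.  -11.5] Mtool [ 1.2  -0.04 -0.58] rot [ 6.0000e-04 -1.3000e-03  1.2224e+00] gap 9.7 t 13.93
```

View pics/z10.png

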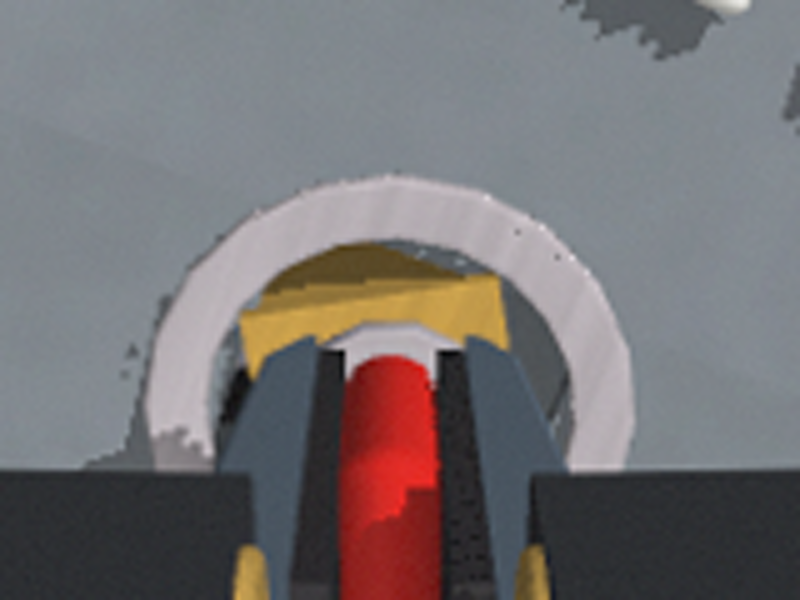

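The torque climbs from 0.28 to 0.58 N m over 2 degrees, so this is the far stop. Turning back home.

Emit:
{"name": "play_rows", "arguments": {"deltas": [[[0,0,0],[0,0,-0.4],0],[[0,0,0],[0,0,-0.6],0],[[0,0,0],[0,0,-0.6],0],[[0,0,0],[0,0,-0.6],0],[[0,0,0],[0,0,-0.6],0],[[0,0,0],[0,0,-0.6],0],[[0,0,0],[0,0,-0.6],0],[[0,0,0],[0,0,-0.6],0]]}}

```text
t: 14.7
position: [531.6, -185.0, 183.7]
ee_rot: [2.699, 0.438, 2.168]
force: [-7.6, -0.2, 7.6]
finger_gap: 10.1
```

Run:
```python
from h import *
klock()
```

```text
key in lock(tool axes) [-0.51  0.01 -0.35] Ftool [  0.5  -2.1 -10.6] Mtool [0.79 0.48 0.04] rot [ 2.00e-04 -1.40e-03  7.41e-01] gap 10.1 t 14.7
```

Emit:
{"name": "play_rows", "arguments": {"deltas": [[[0,0,0],[0,0,-0.6],0],[[0,0,0],[0,0,-0.6],0],[[0,0,0],[0,0,-0.6],0],[[0,0,0],[0,0,-0.6],0],[[0,0,0],[0,0,-0.6],0],[[0,0,0],[0,0,-0.6],0],[[0,0,0],[0,0,-0.6],0],[[0,0,0],[0,0,-0.4],0]]}}

```text
t: 15.37
position: [531.8, -184.7, 183.8]
ee_rot: [2.963, 0.589, 2.696]
force: [-6.7, 1.8, 7.0]
finger_gap: 9.9
```

Run:
```python
from h import *
klock()
```

```text
key in lock(tool axes) [-0.68  0.36 -0.36] Ftool [ 1.7  0.5 -9.7] Mtool [0.12 0.73 0.01] rot [-1.000e-04 -1.300e-03  2.597e-01] gap 9.9 t 15.37
```

Emit:
{"name": "play_rows", "arguments": {"deltas": [[[0,0,0],[0,0,-0.6],0],[[0,0,0],[0,0,-0.6],0],[[0,0,0],[0,0,-0.6],0],[[0,0,0],[0,0,-0.5],0],[[0,0,0],[0,0,-0.4],0],[[0,0,0],[0,0,-0.4],0],[[0,0,0],[0,0,-0.3],0],[[0,0,0],[0,0,0],0]]}}

```text
t: 16.03
position: [531.8, -184.5, 183.8]
ee_rot: [-3.076, 0.609, 3.124]
force: [-6.2, 1.2, 6.7]
finger_gap: 9.8
```

Run:
```python
from h import *
klock();st()
```

```text
key in lock(tool axes) [-0.63  0.49 -0.35] Ftool [ 1.2  0.5 -9.1] Mtool [-0.21  0.71  0.16] rot [-0.0002 -0.0012 -0.0942] gap 9.8 t 16.03
t 16.03 p [ 531.79 -184.54  183.81] rpy [-3.0759  0.609   3.1245] F [-6.2  1.2  6.7] M [ 0.31  0.69 -0.05] gap 9.8 q [-0.462  0.119  2.121  0.549  0.366 -2.458]
```

Emit:
{"name": "play_rows", "arguments": {"deltas": [[[0,0,0],[0,0,-0.2],0],[[0,0,0],[0,0,-0.2],0],[[0,0,0],[0,0,0],0],[[0,0,0],[0,0,0],0],[[0,0,0],[0,0,0],0],[[0,0,0],[0,0,0],0],[[0,0,0],[0,0,0],0],[[0,0,0],[0,0,0],0]]}}

```text
t: 16.7
position: [531.8, -184.5, 183.8]
ee_rot: [-3.049, 0.606, -3.111]
force: [-6.8, 1.9, 8.2]
finger_gap: 9.9
```

Run:
```python
from h import *
klock();st();c=save('wrist','w10.png')
cv2.imwrite('pics/z11.png',cv2.resize(c['frame'][160:280,200:360,::-1],None,fx=5,fy=5,interpolation=cv2.INTER_CUBIC))
```

```text
key in lock(tool axes) [-0.65  0.49 -0.36] Ftool [  0.9   1.2 -10.8] Mtool [-0.26  0.7   0.46] rot [-0.0002 -0.0014 -0.1333] gap 9.9 t 16.7
t 16.7 p [ 531.8  -184.54  183.83] rpy [-3.0489  0.6061 -3.1112] F [-6.8  1.9  8.2] M [ 0.5   0.67 -0.28] gap 9.9 q [-0.463  0.119  2.121  0.55   0.366 -2.498]
```

View pics/z11.png

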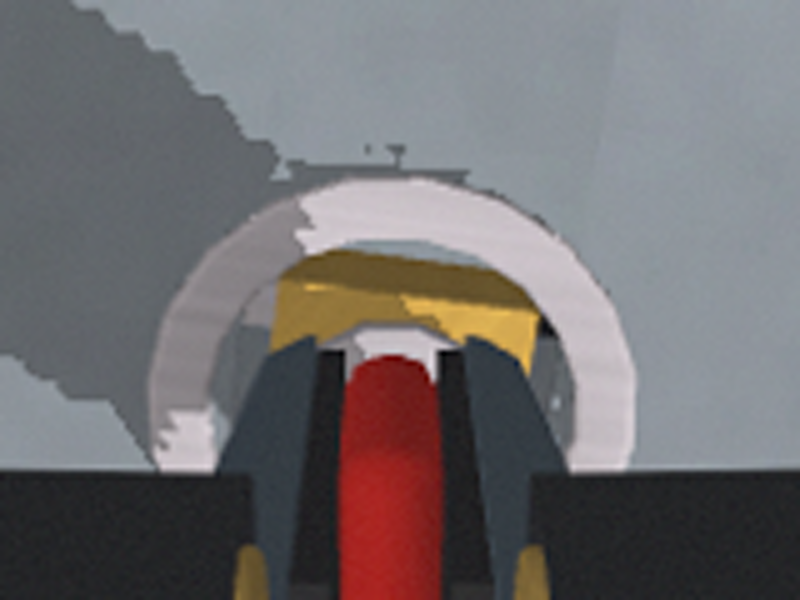

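Home stop: the barrel edge has stopped following and the torque is 0.46 N m the other way. Centring the key in its play and drawing it out.

Emit:
{"name": "play_rows", "arguments": {"deltas": [[[0,0,0],[0,0,0.4],0],[[0,0,0],[0,0,0.4],0],[[0,0,-0.02],[0,0,0.4],0],[[0,0,-0.05],[0,0,0],0],[[0,0,-0.1],[0,0,0],0],[[0,0,-0.15],[0,0,0],0],[[0,0,-0.1],[0,0,0],0],[[0,0,0],[0,0,0],0]]}}

```text
t: 17.42
position: [524.7, -183.9, 194.1]
ee_rot: [-3.134, 0.612, 3.022]
force: [0.4, 0.3, -0.9]
finger_gap: 9.5
```

Run:
```python
from h import *
klock();st()
```

```text
key in lock(tool axes) [ -0.71   0.18 -12.83] Ftool [0.2 0.3 1. ] Mtool [-0.1   0.41 -0.  ] rot [ 0.0004 -0.0012 -0.0102] gap 9.5 t 17.42
t 17.42 p [ 524.72 -183.9   194.09] rpy [-3.134   0.6121  3.0221] F [ 0.4  0.3 -0.9] M [0.13 0.4  0.05] gap 9.5 q [-0.469  0.095  2.117  0.52   0.392 -2.346]
```

Smooth. Withdrawing further to about 100 mm, then looking.

Emit:
{"name": "play_rows", "arguments": {"deltas": [[[0,0,-0.15],[0,0,0],0],[[0,0,-0.2],[0,0,0],0],[[0,0,-0.3],[0,0,0],0],[[0,0,-0.5],[0,0,0],0],[[0,0,-0.7],[0,0,0],0],[[0,0,-0.7],[0,0,0],0],[[0,0,-0.5],[0,0,0],0],[[0,0,-0.2],[0,0,0],0]]}}

```text
t: 18.08
position: [469.0, -176.9, 276.3]
ee_rot: [-3.132, 0.616, 3.022]
force: [0.5, -0.5, -0.8]
finger_gap: 9.7
```

Emit:
{"name": "play_rows", "arguments": {"deltas": [[[0,0,0],[0,0,0],0],[[0,0,0],[0,0,0],0],[[0,0,0],[0,0,0],0],[[0,0,0],[0,0,0],0],[[0,0,0],[0,0,0],0],[[0,0,0],[0,0,0],0],[[0,0,0],[0,0,0],0],[[0,0,0],[0,0,0],0]]}}

```text
t: 18.75
position: [469.5, -176.5, 273.0]
ee_rot: [-3.135, 0.611, 3.021]
force: [0.1, 0.1, -0.2]
finger_gap: 10.2
```

Run:
```python
from h import *
klock();st();c=save('wrist','w11.png')
n,R=lockR(-.132)
s=bot.read_state()
print('to stand, above by 120:')
plan([442.06,254.4,188],Ro.from_euler('xyz',[np.pi,0,3.0125]),16)
```

```text
key in lock(tool axes) [  -0.29    0.26 -109.45] Ftool [0.1 0.1 0.2] Mtool [-0.01  0.4   0.01] rot [ 0.0001 -0.0002 -0.0096] gap 10.2 t 18.75
t 18.75 p [ 469.48 -176.49  273.  ] rpy [-3.1348  0.611   3.0213] F [ 0.1  0.1 -0.2] M [ 0.07  0.4  -0.01] gap 10.2 q [-0.526 -0.083  2.068  0.39   0.618 -2.231]
to stand, above by 120:
dist 440.1 turn deg/row [-0.01  2.19  0.02] units [-0.002  0.365  0.004]
0 [0.236, 0.885, 0.045]
1 [0.235, 0.885, 0.054]
2 [0.233, 0.885, 0.063]
3 [0.231, 0.884, 0.072]
4 [0.228, 0.884, 0.081]
5 [0.225, 0.884, 0.09]
6 [0.222, 0.884, 0.099]
7 [0.218, 0.884, 0.108]
8 [0.215, 0.884, 0.116]
9 [0.21, 0.884, 0.124]
10 [0.206, 0.884, 0.133]
11 [0.201, 0.884, 0.14]
12 [0.196, 0.883, 0.148]
13 [0.19, 0.883, 0.156]
14 [0.184, 0.883, 0.163]
15 [0.178, 0.883, 0.17]
```

View pics/w11.png

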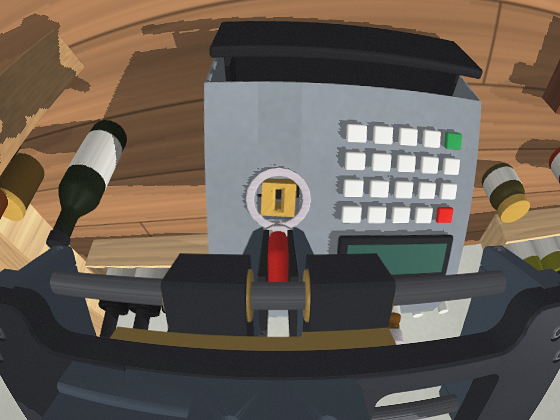

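The drawer is ajar (black front at (345,50), standing clear of the body), the barrel is home and the key is out. Back to the stand.

Emit:
{"name": "play_rows", "arguments": {"deltas": [[[0.235,0.885,0.045],[0,0.365,0],0],[[0.235,0.885,0.055],[0,0.365,0],0],[[0.235,0.885,0.065],[0,0.365,0],0],[[0.23,0.885,0.07],[0,0.365,0],0],[[0.23,0.885,0.08],[0,0.365,0.01],0],[[0.225,0.885,0.09],[0,0.365,0.01],0],[[0.22,0.885,0.1],[0,0.365,0.01],0],[[0.22,0.885,0.11],[0,0.365,0.01],0]]}}

```text
t: 19.47
position: [455.6, 40.5, 230.5]
ee_rot: [-3.137, 0.305, 3.015]
force: [0.9, 0.6, -1.0]
finger_gap: 9.7
```

Emit:
{"name": "play_rows", "arguments": {"deltas": [[[0.215,0.885,0.115],[0,0.365,0.01],0],[[0.21,0.885,0.125],[0,0.365,0.01],0],[[0.205,0.885,0.135],[0,0.365,0],0],[[0.2,0.885,0.14],[0,0.365,0],0],[[0.195,0.885,0.15],[0,0.365,0],0],[[0.19,0.885,0.155],[0,0.365,0],0],[[0.185,0.88,0.165],[0,0.365,0],0],[[0.18,0.88,0.17],[0,0.365,0],0]]}}

```text
t: 20.13
position: [442.6, 256.2, 186.9]
ee_rot: [-3.138, -0.001, 3.012]
force: [0.1, -0.6, -1.3]
finger_gap: 9.7
```

Emit:
{"name": "play_rows", "arguments": {"deltas": [[[0,0,0],[0,0,0],0],[[0,0,0],[0,0,0],0],[[0,0,0],[0,0,0],0],[[0,0,0],[0,0,0],0],[[0,0,0],[0,0,0],0],[[0,0,0],[0,0,0],0],[[0,0,0],[0,0,0],0],[[0,0,0],[0,0,0],0]]}}

```text
t: 20.8
position: [442.6, 254.1, 187.5]
ee_rot: [-3.138, 0.0, 3.011]
force: [-0.5, 0.1, -0.9]
finger_gap: 9.9
```

Run:
```python
from h import *
st()
c=save('wrist','w12.png')
plan([442.06,254.4,130],Ro.from_euler('xyz',[np.pi,0,3.0125]),4)
```

```text
t 20.8 p [442.6  254.08 187.47] rpy [-3.1381e+00  5.0000e-04  3.0108e+00] F [-0.5  0.1 -0.9] M [ 0.05 -0.01 -0.02] gap 9.9 q [ 0.501  0.248  1.767 -0.003  1.128 -0.938]
dist 57.4 turn deg/row [-0.05  0.01 -0.02] units [-0.008  0.001 -0.004]
0 [0.005, 0.003, 0.478]
1 [0.005, 0.002, 0.478]
2 [0.005, 0.002, 0.478]
3 [0.005, 0.002, 0.478]
```

View pics/w12.png

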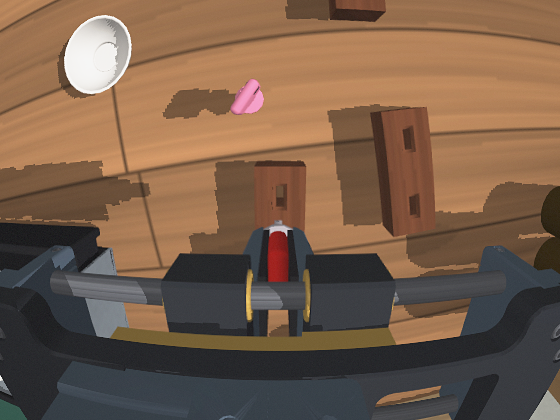

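Emit:
{"name": "play_rows", "arguments": {"deltas": [[[0.007,0.005,0.4],[-0.01,0,0],0],[[0.007,0.005,0.6],[-0.01,0,0],0],[[0.007,0,0.6],[-0.01,0,0],0],[[0,0,0.6],[0,0,-0.01],0],[[0,0,0.4],[0,0,0],0],[[0,0,0.05],[0,0,0],0],[[0,0,0],[0,0,0],0],[[0,0,0],[0,0,0],0]]}}

```text
t: 21.52
position: [442.5, 255.0, 108.4]
ee_rot: [3.141, 0.001, 3.012]
force: [0.5, -0.4, -0.2]
finger_gap: 9.9
```

Emit:
{"name": "play_rows", "arguments": {"deltas": [[[0,0,0],[0,0,0],0],[[0,0,0],[0,0,0],0],[[0,0,0],[0,0,0],0],[[0,0,0],[0,0,0],0],[[0,0,0],[0,0,0],0],[[0,0,0],[0,0,0],0],[[0,0,0],[0,0,0],0],[[0,0,0],[0,0,0],0]]}}

```text
t: 22.18
position: [442.0, 254.7, 107.7]
ee_rot: [-3.141, 0.0, 3.012]
force: [-0.1, 0.7, -1.2]
finger_gap: 9.6
```

Run:
```python
from h import *
st()
c=save('wrist','w13.png')
cv2.imwrite('pics/z13.png',cv2.resize(c['frame'][160:280,200:360,::-1],None,fx=5,fy=5,interpolation=cv2.INTER_CUBIC))
plan([442.06,254.4,80],Ro.from_euler('xyz',[np.pi,0,3.0125]),1)
```

```text
t 22.18 p [441.97 254.7  107.69] rpy [-3.1410e+00  1.0000e-04  3.0124e+00] F [-0.1  0.7 -1.2] M [ 0.03  0.   -0.04] gap 9.6 q [ 5.010e-01  3.270e-01  1.881e+00 -1.000e-03  9.340e-01 -9.410e-01]
dist 27.7 turn deg/row [-0.04 -0.    0.  ] units [-0.006 -0.     0.   ]
0 [-0.004, -0.009, 0.922]
```

View pics/z13.png

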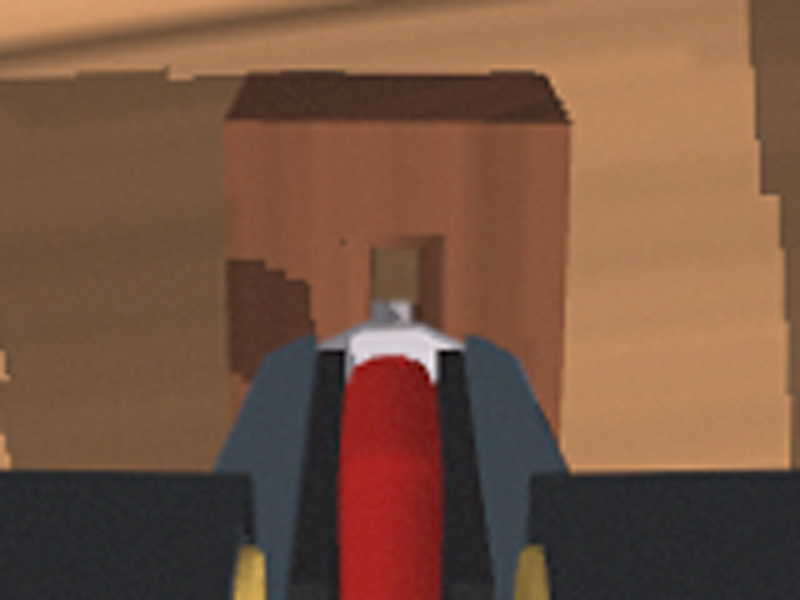

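The blade at column 393 sits about 0.8 mm left of the slot's centre at column 398. Correcting that and lowering.

Emit:
{"name": "play_rows", "arguments": {"deltas": [[[0,0.02,0],[0,0,0],0],[[0,0,0.1],[0,0,0],0],[[0,0,0.2],[0,0,0],0],[[0,0,0.2],[0,0,0],0],[[0,0,0.2],[0,0,0],0],[[0,0,0.2],[0,0,0],0],[[0,0,0.1],[0,0,0],0],[[0,0,0],[0,0,0],0]]}}

```text
t: 22.9
position: [441.5, 254.9, 76.6]
ee_rot: [-3.14, -0.002, 3.012]
force: [0.5, 0.3, 0.4]
finger_gap: 9.3
```

Run:
```python
from h import *
st()
```

```text
t 22.9 p [441.46 254.95  76.59] rpy [-3.1397e+00 -1.7000e-03  3.0125e+00] F [0.5 0.3 0.4] M [-0.03  0.04 -0.  ] gap 9.3 q [ 5.010e-01  3.650e-01  1.918e+00 -1.000e-03  8.600e-01 -9.400e-01]
```

8.5 mm to go, with no force. Lowering slowly to contact.

Emit:
{"name": "play_rows", "arguments": {"deltas": [[[0,0,0.06],[0,0,0],0],[[0,0,0.06],[0,0,0],0],[[0,0,0.05],[0,0,0],0],[[0,0,0.04],[0,0,0],0],[[0,0,0.04],[0,0,0],0],[[0,0,0.03],[0,0,0],0],[[0,0,0.02],[0,0,0],0],[[0,0,0],[0,0,0],0]]}}

```text
t: 23.57
position: [442.0, 255.3, 68.6]
ee_rot: [-3.141, -0.0, 3.012]
force: [-0.3, -0.8, -0.2]
finger_gap: 9.8
```

Run:
```python
from h import *
st()
```

```text
t 23.57 p [442.   255.26  68.62] rpy [-3.141  -0.      3.0125] F [-0.3 -0.8 -0.2] M [ 0.07 -0.03  0.  ] gap 9.8 q [ 5.010e-01  3.760e-01  1.927e+00 -1.000e-03  8.390e-01 -9.400e-01]
```

Emit:
{"name": "play_rows", "arguments": {"deltas": [[[0,0,0.02],[0,0,0],0],[[0,0,0.02],[0,0,0],0],[[0,0,0.01],[0,0,0],0],[[0,0,0.01],[0,0,0],0],[[0,0,0],[0,0,0],0],[[0,0,0],[0,0,0],0],[[0,0,0],[0,0,0],0],[[0,0,0],[0,0,0],0]]}}

```text
t: 24.23
position: [442.2, 255.4, 68.0]
ee_rot: [-3.141, 0.001, 3.012]
force: [-2.5, -0.4, 8.5]
finger_gap: 9.9
```

Run:
```python
from h import *
st()
```

```text
t 24.23 p [442.15 255.36  68.  ] rpy [-3.1414e+00  6.0000e-04  3.0125e+00] F [-2.5 -0.4  8.5] M [-0.24  0.38  0.04] gap 9.9 q [ 5.020e-01  3.760e-01  1.928e+00 -1.000e-03  8.370e-01 -9.400e-01]
```

Seated: 8.5 N at z = 68.0, against 68.06 at pick-up. Easing off and opening.

Emit:
{"name": "play_rows", "arguments": {"deltas": [[[0,0,-0.025],[0,0,0],0],[[0,0,0],[0,0,0],0],[[0,0,0],[0,0,0],0.2],[[0,0,0],[0,0,0],0.4],[[0,0,0],[0,0,0],0.6],[[0,0,0],[0,0,0],0.6],[[0,0,0],[0,0,0],0.6],[[0,0,0],[0,0,0],0.6]]}}

```text
t: 24.9
position: [442.0, 255.3, 67.5]
ee_rot: [-3.141, -0.0, 3.012]
force: [-0.5, 0.5, -0.4]
finger_gap: 46.7
```

Emit:
{"name": "play_rows", "arguments": {"deltas": [[[0,0,0],[0,0,0],0.6],[[0,0,-0.1],[0,0,0],0.6],[[0,0,-0.4],[0,0,0],0.6],[[0,0,-0.7],[0,0,0],0.6],[[0,0,-0.7],[0,0,0],0.6],[[0,0,-0.7],[0,0,0],0.6],[[0,0,-0.4],[0,0,0],0.6],[[0,0,-0.1],[0,0,0],0.6]]}}

```text
t: 25.57
position: [443.3, 256.0, 163.3]
ee_rot: [3.139, 0.004, 3.012]
force: [0.5, 0.2, -0.2]
finger_gap: 55.2
```

Emit:
{"name": "play_rows", "arguments": {"deltas": [[[0,0,0],[0,0,0],0.6],[[0,0,0],[0,0,0],0.6],[[0,0,0],[0,0,0],0.6],[[0,0,0],[0,0,0],0.6],[[0,0,0],[0,0,0],0.6],[[0,0,0],[0,0,0],0.6],[[0,0,0],[0,0,0],0.6],[[0,0,0],[0,0,0],0.6]]}}

```text
t: 26.23
position: [442.0, 255.3, 160.4]
ee_rot: [-3.141, -0.0, 3.012]
force: [0.2, -0.7, 0.1]
finger_gap: 55.0
```

Run:
```python
from h import *
st()
c=save('wrist','w14.png')
cv2.imwrite('pics/z14.png',cv2.resize(c['frame'][150:300,200:360,::-1],None,fx=4,fy=4,interpolation=cv2.INTER_CUBIC))
c=save('scene','s2.png');save('top','t3.png')
K=np.array([442,254.9,44]);print(((fproj(np.load('pics/w14.png.npz'),K)-[200,150]+.5)*4-.5))
```

```text
t 26.23 p [442.01 255.33 160.43] rpy [-3.1408e+00 -3.0000e-04  3.0125e+00] F [ 0.2 -0.7  0.1] M [-0.    0.02  0.01] gap 55.0 q [ 5.020e-01  2.720e-01  1.808e+00 -1.000e-03  1.062e+00 -9.400e-01]
[316.90317409 222.56904846]
```

View pics/z14.png

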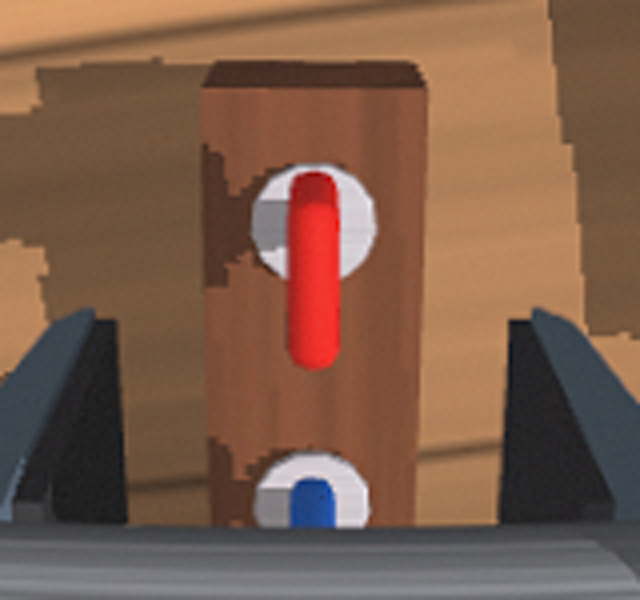

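View pics/s2.png

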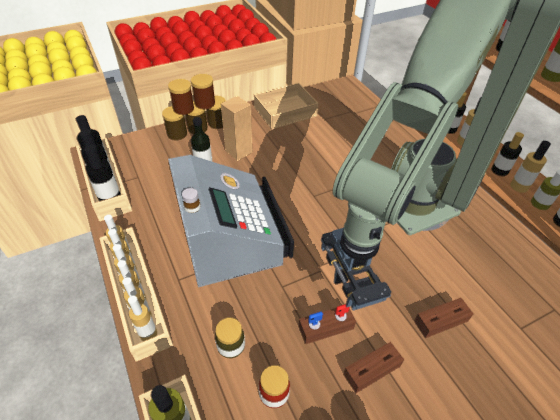

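View pics/t3.png

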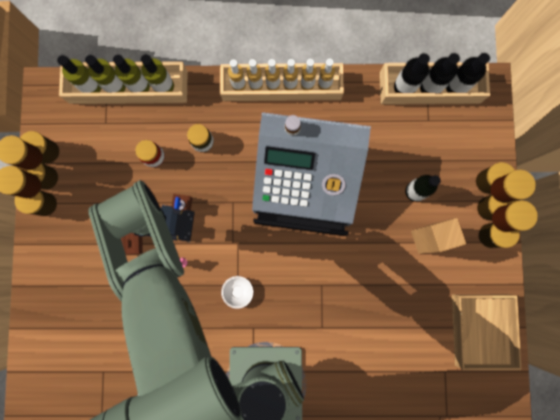

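Run:
```python
from h import *
bot.sign_off();st()
```

```text
the job is handed in; nothing more can be done
the job is handed in; nothing more can be done
```

The job is done and handed in, at about 26 s of the 67 s allowed. I took the red key from the stand, pushed it fully into the lock, turned it clockwise to its stop and back home, and drew it out. It is back in its slot and released.

**Last checks**
- **Insertion:** the shoulder met the lock face. A further 1.2 mm of push moved the key only about 0.1 mm and raised the force to about 21 N.
- **Far stop:** the torque climbed from 0.28 to 0.58 N m over about 2 degrees.
- **Home stop:** the torque reached 0.46 N m the other way. After the key came out, the picture showed the barrel square at home.
- **Drawer:** the wrist, scene and top pictures all show it ajar. I did not measure how far out it is; it looks like about 30 mm.
- **Key in the stand:** it touched down at a tool height of 68.0 mm, against 68.06 mm when I picked it up. The last wrist picture shows it upright with its shoulder on the block, and the gripper clear of it.
- **Blue key and goods:** they look unmoved in the last pictures. I did not measure their positions.

**Disagreement:** the wrist camera's calibration was about 1 mm off sideways compared with the arm's own position. I lined the key up with both slots from their relative positions in the wrist pictures. Forces stayed low: the highest contact reading was the 21 N at insertion.

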